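# Hang the lift-off door back on the shop cupboard

## Task

Two small plywood doors stand upright in slotted stands. Take the one whose two steel knuckles are set as far apart as the two hinge pins on the corner of the plywood cupboard, lift it out and lower both knuckles over both pins at once until they rest fully down on their shoulders; then let go, leaving the door hanging upright, standing out from the cupboard's open front.

Things in the scene. Friction and masses are not known exactly. Their poses are not given: they have to be found in the camera images.
- door_middle (a point): Centre of the right door: loose plywood leaf 110 wide (x) x 18 thick (y) x 190 mm high (z up), about 0.35 kg, upright in a stand 32 mm high (slot 24 wide, 22 deep). Its top edge, 95 mm above this point, is free to pinch across the 18 mm. +x runs to its free edge, -x to its knuckles. A knob sticks 18 mm out of the +y face, 38 mm toward +x, 20 mm down. The other door's knuckles are only 55 mm apart.
- lower_knuckle (a point): Lower knuckle of the right door, a steel ring 42 mm outside, 30 mm hole, 14 mm high; the point is the hole's centre at the ring's underside, 89 mm toward -x and 75 mm below door_middle. Axes as door_middle.
- upper_knuckle (a point): Upper knuckle of the right door, an equal ring on the same axis, 120 mm above the lower one. Bring the door in sideways with each knuckle 40 to 90 mm (best 65) above its shoulder, so that the lower one passes between the lower pin's tip and the upper bracket, then lower it straight down.
- lower_pin (a point): Fixed. Axis of the lower pin at its shoulder (38 mm disc, 45 mm above the bench), where the ring comes to rest. Pin 34 mm tall: 20 mm thick for 20 mm, then tapering to 6. Equal upper pin 120 mm higher, its bracket 10 thick. +x points out of the cupboard's open front, 45 mm behind at -x (200 high, 25 mm to -y, 175 to +y). Hung with its axes parallel to these, the door stands open at 90 degrees.
Things that resemble listed ones, but are neither listed nor needed, are in the scene too. What is shaped like the part that bears door_middle but red is not meant.

How it is judged:
By the outcome, as a careful person would: the job done as asked, in the order asked, and still so for the second after the job is handed in, with the robot touching nothing.
It also fails if it takes over 42 s, if anything falls off the work surface, if the arm or the gripper's body presses on something with over 40 N, if the wrist force passes 120 N, or if a joint passes its speed limit or range.

## Robot

A 7-joint arm with a two-finger parallel gripper is mounted at the origin on the work surface. World frame = base frame: x ahead of the robot, y to its left, z up, the work surface at z = 0. Lengths are in m, angles in rad, forces in N, time in s.
With the tool pointing down it reaches from about 0.425 to 0.975 m from the base axis. Payload 16.7 kg.
Tool frame: the origin (TCP) lies at the very end of the fingers, on their centre line; the grasp point (between the pads) lies 19 mm behind it; y points along the fingers, z is the direction in which the jaws open and shut, and the axes are right-handed (so a half turn about y gives the same grasp; the last joint's range is limited). The gripper opens to 85 mm and grips with 20 to 120 N. Pads are 22 mm wide; open, the fingers measure 114 mm over their backs; the gripper's body (76 mm by 85 mm) begins 54 mm behind the grasp point. The pads swing forward as they close: fully open they stand 13 mm farther back than shut.
Start: joints at [-1.393, 0.426, 0.074, 1.606, -0.034, 1.111, -0.067], TCP at [0.217, 0.639, 0.231] pointing down, gripper open.
Joint ranges: [-2.85, 2.85], [-0.5, 2.14], [-1.23, 1.37], [0.21, 2.46], [-1.02, 4.16], [0.16, 2.05], [-2.73, 2.73]. Speed limits (rad/s): [1.89, 1.89, 2.39, 2.39, 3.01, 3.01, 3.01].

## Interface

Orientations are given as a rotation vector (axis times angle).
In Python, from plant import monitor, eyes, r gives the robot as it stands. The module is installed in compiled form; this text tells all that it offers.
- The arm moves only by the shell command python3 -m jog 'ROWS'. ROWS is JSON, one flat list of numbers, 7 for each row, row after row: the shift along the tool's x, y, z in cm, then the turn, a rotation vector about the tool's x, y, z in rad, then the opening, from -1 (shut) to 1 (fully open). In form: [tx, ty, tz, rx, ry, rz, hand, tx, ty, tz, rx, ry, rz, hand, ...]. A call has 1 to 12 rows; each row shifts and turns the pose as measured when the row begins, along the tool's axes as they then stand; what a row does not reach is not made up. A row lasts 1/10 s, in which the tool goes at most 50 mm and 8.59 degrees, less where a joint would pass 70% of its speed; a pose out of reach is approached as far as the arm can. A call is refused whole if a number of a shift passes 5 or a number of a turn 0.15, either way. A call with a gripper value outside its range is refused whole. The fingers move at their own pace and stop on an object; the grip force is fixed at half the most. Time passes only in rows, so rows that do not move let the fingers close. It gives the time, the measured TCP pose, the force and the opening at its end, in the units of the state.
- monitor.state(): the state, without advancing time (a new reading comes with each control period).
- eyes.grab_frame(name): name is "side" or "top" or "wrist"; returns (picture, depth): 480x640x3 uint8, blue, green, red; 480x640 float32, m along the optical axis (not along the pixel's ray), 0 where there is no reading.
- eyes.camera_params(name): a dict with "K" (3x3 intrinsics, pixels), "dist_coeffs" ([k1, k2, p1, p2, k3] as OpenCV has them; the pictures are not rectified), "pose" (4x4, takes a point from camera to world coordinates). Camera axes: x right, y up, looking along -z (the intrinsics and any distortion apply to the point x, -y, -z); pixel columns grow to the right and rows downward; lengths in m; the calibration is good to about 2 mm. A picture is of the moment at which its call begins: read the wrist's pose just before it. camera_params takes no time and is no camera call; for the wrist camera it gives the pose at the moment of the call.
- r.sign_off(): hands the job in, once; it reports no verdict.
The state is a dict: "clock": time; "joints": joint angles; "qvel": joint speeds; "joint_efforts": joint torques, N m; "position": TCP position; "orientation": TCP orientation; "contact_force": force on the tool from outside, world axes, zero at the start; "moment": the same for the moment, N m; "gripper_width": finger opening in m.
Only numpy, scipy, OpenCV 4.12 (cv2) and the standard library are available. Lean on these libraries where they do the work, as an engineer would, in place of code of your own. Each camera call takes 0.05 s, during which the arm holds its last target. There are 200 camera calls.

## Working session

There is one attempt and no reset: what is moved stays moved. The work goes in short steps, Python scripts to look and compute and a shell command to move; the robot and the scene stay as the last step left them, time stands still between calls to the robot, and variables do not carry over. Pictures are saved under pics/ and viewed, about 8 in all and at most 12, crops included, and the job is handed in when it is done.

```bash
mkdir -p pics
cat > h.py <<'E'
import numpy as np, cv2
from scipy.spatial.transform import Rotation as R
from plant import monitor, eyes, r
def grab(n):
    p=eyes.camera_params(n); im,d=eyes.grab_frame(n)
    np.savez(f'{n}.npz',im=im,d=d,K=p['K'],D=p['dist_coeffs'],T=p['pose']); return im,d
def load(n):
    return np.load(f'{n}.npz')
def world(f,uv,depth=None):
    uv=np.asarray(uv,float).reshape(-1,2)
    n=cv2.undistortPoints(uv[:,None],np.array(f['K']),np.array(f['D']))[:,0]
    z=np.array([f['d'][int(round(v)),int(round(u))] for u,v in uv]) if depth is None else np.broadcast_to(depth,len(uv))
    P=np.c_[n[:,0]*z,-n[:,1]*z,-z]; T=f['T']
    return P@T[:3,:3].T+T[:3,3]
def cloud(f):
    v,u=np.mgrid[0:480,0:640]; P=world(f,np.c_[u.ravel(),v.ravel()]).reshape(480,640,3); return P
E
python3 - <<'E'
from h import *
s=monitor.state();print(s)
for n in ['top','side']:
    im,d=grab(n); cv2.imwrite(f'pics/{n}0.png',im); f=load(n); print(n,f['K'],f['D'],f['T'])
E
```

```text
{'clock': 0.0, 'joints': array([-1.3924742 ,  0.42672286,  0.0738522 ,  1.60659181, -0.03406393,
        1.1108115 , -0.06713242]), 'qvel': array([ 6.02840489e-04,  2.82840301e-04, -6.70474357e-05, -1.00140689e-03,
        9.19339230e-04, -1.39107502e-03,  9.08645970e-04]), 'joint_efforts': array([ 2.69388605e-03, -9.49826002e+01,  3.76266539e+00, -4.63515437e+01,
        1.94638880e-02,  1.01654028e-02,  1.23300238e-04]), 'position': array([0.21724633, 0.63865984, 0.23062346]), 'orientation': array([-1.55671313,  0.25741063, -0.25728051]), 'contact_force': array([ 0.27065647, -0.33845185,  0.5070306 ]), 'moment': array([-0.01332677, -0.02668309,  0.03239151]), 'gripper_width': 0.08501676800778218}
top [[528.32854382   0.         322.13969368]
 [  0.         528.32854382 236.04446539]
 [  0.           0.           1.        ]] [-0.03646872  0.          0.          0.          0.        ] [[ 2.72433080e-02  9.89967575e-01 -1.38643441e-01  2.63115430e-01]
 [-9.99617742e-01  2.76330343e-02  8.86547049e-04 -3.54894409e-02]
 [ 4.70879178e-03  1.38566290e-01  9.90341966e-01  1.28551008e+00]
 [ 0.00000000e+00  0.00000000e+00  0.00000000e+00  1.00000000e+00]]
side [[443.21527218   0.         318.98718806]
 [  0.         443.21527218 232.67938139]
 [  0.           0.           1.        ]] [-0.09735546  0.          0.          0.          0.        ] [[-0.9931282   0.09423049 -0.06940458  0.36300865]
 [-0.11605844 -0.71667264  0.68768507  0.50780026]
 [ 0.01506054  0.69101443  0.72268406  0.67859701]
 [ 0.          0.          0.          1.        ]]
```

View pics/top0.png

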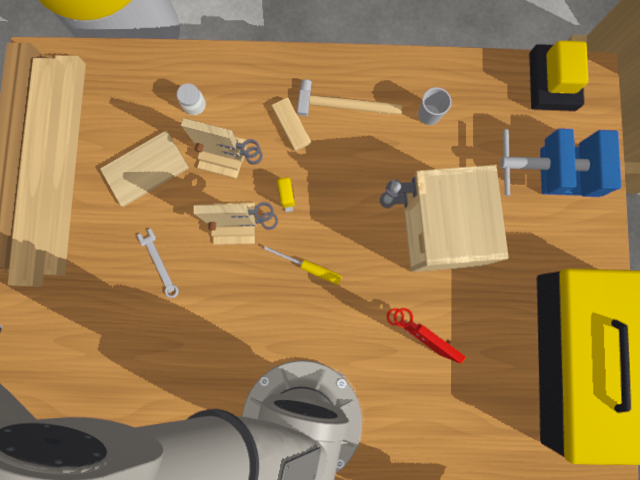

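View pics/side0.png

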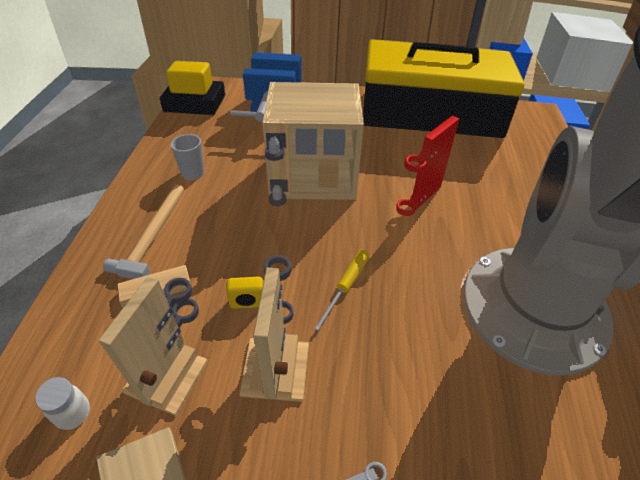

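Top view: the near-robot door has its leaf at (225,210) and rings at (265,213). The far door has its leaf at (210,135) and rings at (252,150). The cupboard is at (460,215) with its pins at (395,193). There is also a red decoy at (425,335). Side view: the far door (145,340) has its rings close together, (178,290) and (185,310). The near door (268,330) has rings far apart, (278,267) and (287,312). The near door therefore looks like the match, and I'll confirm it numerically and with a crop.

```bash
python3 - <<'E'
from h import *
for n in ['top','side']:
    f=load(n);P=cloud(f);ok=f['d']>0
    def q(name,x0,x1,y0,y1,z0,z1):
        m=ok&(P[...,0]>x0)&(P[...,0]<x1)&(P[...,1]>y0)&(P[...,1]<y1)&(P[...,2]>z0)&(P[...,2]<z1)
        p=P[m]
        if len(p)<8: print(n,name,len(p));return
        rc=cv2.minAreaRect((p[:,:2]*1000).astype(np.float32)); print(n,name,len(p),'zmed',p[:,2].mean().round(4),'rect',np.round(rc[0],1),np.round(rc[1],1),round(rc[2],1))
    for uv in ([(225,207),(210,128),(265,205),(391,187),(397,185),(460,200)] if n=='top' else [(270,275),(150,290),(278,258),(275,140),(277,187),(310,105)]):
        print(n,uv,world(f,[uv])[0].round(3))
    q('topedge',.2,.5,.1,.4,.19,.21)
    q('cupboard',.1,.6,-.6,-.1,.19,.21)
E
python3 - <<'E'
from h import *
a=load('side')['im'][240:410,90:320];b=load('side')['im'][70:220,240:380];t=load('top')['im'][100:260,170:300];t2=load('top')['im'][150:280,370:520]
o=np.zeros((600,800,3),np.uint8)
def put(c,x,y,w,h):
    k=min(w/c.shape[1],h/c.shape[0]);c=cv2.resize(c,None,fx=k,fy=k,interpolation=cv2.INTER_CUBIC);o[y:y+c.shape[0],x:x+c.shape[1]]=c;print(x,y,k)
put(a,0,0,400,300);put(b,400,0,400,300);put(t,0,300,400,300);put(t2,400,300,400,300)
cv2.imwrite('pics/crop1.png',o)
E
```

```text
Still running in the background as job /tmp/bash_jobs.1000/1ffffef2a781 (pid 493). You'll get a notice when it ends.
```

```bash
kill -- -$(cat /tmp/bash_jobs.1000/1ffffef2a781/pid); sed -i "s|return np.load(f'{n}.npz')|return dict(np.load(f'{n}.npz'))|; s|^    z=np.array.*|    ii=np.rint(uv).astype(int); z=f['d'][ii[:,1],ii[:,0]] if depth is None else np.broadcast_to(depth,len(uv))|" h.py
timeout 100 python3 - <<'E'
from h import *
for n in ['top','side']:
    f=load(n);P=cloud(f);ok=f['d']>0
    def q(name,x0,x1,y0,y1,z0,z1):
        m=ok&(P[...,0]>x0)&(P[...,0]<x1)&(P[...,1]>y0)&(P[...,1]<y1)&(P[...,2]>z0)&(P[...,2]<z1)
        p=P[m]
        if len(p)<8: print(n,name,len(p));return
        rc=cv2.minAreaRect((p[:,:2]*1000).astype(np.float32)); print(n,name,len(p),'zmed',p[:,2].mean().round(4),'rect',np.round(rc[0],1),np.round(rc[1],1),round(rc[2],1))
    for uv in ([(225,207),(210,128),(265,205),(391,187),(397,185),(460,200)] if n=='top' else [(270,275),(150,290),(278,258),(275,140),(277,187),(310,105)]):
        print(n,uv,world(f,[uv])[0].round(3))
    q('near',.3,.45,.1,.35,.193,.21)
    q('far',.45,.65,.1,.4,.193,.21)
    q('cupboard',.1,.6,-.6,-.1,.19,.21)
a=load('side')['im'][240:410,90:320];b=load('side')['im'][70:220,240:380];t=load('top')['im'][100:260,170:300];t2=load('top')['im'][150:280,370:520]
o=np.zeros((600,800,3),np.uint8)
def put(c,x,y,w,h):
    k=min(w/c.shape[1],h/c.shape[0]);c=cv2.resize(c,None,fx=k,fy=k,interpolation=cv2.INTER_CUBIC);o[y:y+c.shape[0],x:x+c.shape[1]]=c;print(x,y,k)
put(a,0,0,400,300);put(b,400,0,400,300);put(t,0,300,400,300);put(t2,400,300,400,300)
cv2.imwrite('pics/crop1.png',o)
E
```

```text
top (225, 207) [0.471 0.168 0.199]
top (210, 128) [0.642 0.21  0.199]
top (265, 205) [0.486 0.09  0.158]
top (391, 187) [ 0.529 -0.181  0.178]
top (397, 185) [ 0.532 -0.193  0.184]
top (460, 200) [ 0.5   -0.324  0.199]
top near 0
top far 841 zmed 0.1998 rect [554.5 197.9] [212.4 110.5] 11.1
top cupboard 7891 zmed 0.1999 rect [ 366.5 -314.8] [402.4 223.9] 6.5
side (270, 275) [0.466 0.141 0.2  ]
side (150, 290) [0.622 0.186 0.199]
side (278, 258) [0.469 0.077 0.161]
side (275, 140) [ 0.521 -0.186  0.193]
side (277, 187) [ 0.523 -0.186  0.075]
side (310, 105) [ 0.47  -0.309  0.201]
side near 0
side far 2080 zmed 0.1991 rect [552.6 200.3] [217.9 109.4] 11.5
side cupboard 4421 zmed 0.1989 rect [ 362.1 -314.1] [402.8 226.4] 6.4
0 0 1.7391304347826086
400 0 2.0
0 300 1.875
400 300 2.3076923076923075
```

View pics/crop1.png

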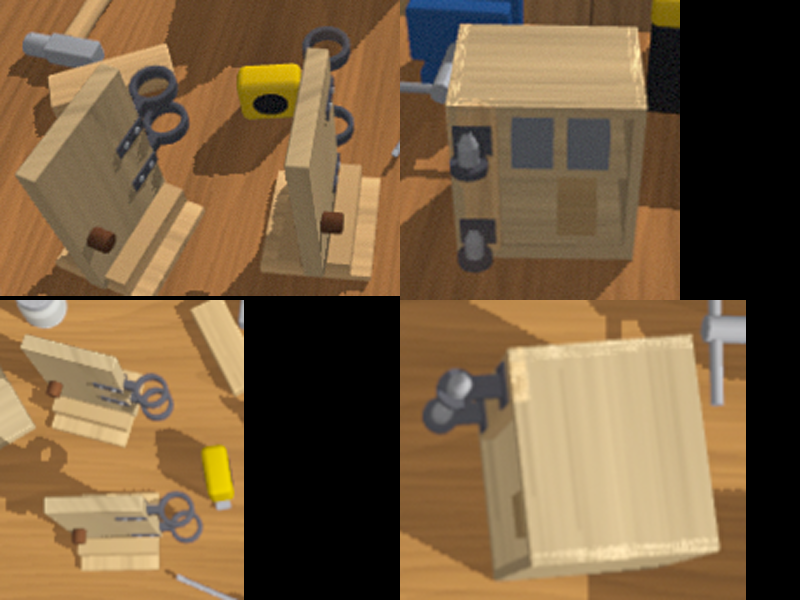

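Near door confirmed: in the crop its rings at (326,48) and (343,125) are far apart, while the far door's rings (152,88) and (166,122) nearly touch. Next I'll fit the door, rings, pins and cupboard from both depth views.

```bash
timeout 100 python3 - <<'E'
from h import *
from scipy.optimize import least_squares
for n in ['top','side']:
    f=load(n);P=cloud(f);ok=f['d']>0;im=f['im'].astype(int)
    def sel(x0,x1,y0,y1,z0,z1):
        m=ok&(P[...,0]>x0)&(P[...,0]<x1)&(P[...,1]>y0)&(P[...,1]<y1)&(P[...,2]>z0)&(P[...,2]<z1)
        return P[m]
    def q(name,*a):
        p=sel(*a); rc=cv2.minAreaRect((p[:,:2]*1000).astype(np.float32)); print(n,name,len(p),'z',p[:,2].mean().round(4),'rect',np.round(rc[0],1),np.round(rc[1],1),round(rc[2],1))
    q('door',.43,.52,.1,.26,.195,.206)
    q('cup',.25,.6,-.45,-.2,.195,.206)
    def circ(name,*a,rr=None):
        p=sel(*a)
        if len(p)<8: print(n,name,len(p));return
        # outer radius 21/inner 15 annulus: mean radius fit
        g=lambda c:np.maximum(0,np.hypot(p[:,0]-c[0],p[:,1]-c[1])-rr[1])+np.maximum(0,rr[0]-np.hypot(p[:,0]-c[0],p[:,1]-c[1]))
        s=least_squares(g,p[:,:2].mean(0),loss='soft_l1',f_scale=.001,x_scale=.001,diff_step=1e-4); print(n,name,len(p),s.x.round(4),'z',np.median(p[:,2]).round(4),'zrange',p[:,2].min().round(3),p[:,2].max().round(3), 'rms',np.sqrt((s.fun**2).mean()).round(4))
    circ('upring',.43,.53,.04,.105,.159,.169,rr=(.015,.021))
    circ('lowring',.43,.53,.04,.105,.039,.049,rr=(.015,.021))
    circ('upshoulder',.48,.57,-.225,-.14,.161,.169,rr=(.010,.019))
    circ('lowshoulder',.48,.57,-.225,-.14,.041,.049,rr=(.010,.019))
    circ('uptip',.48,.57,-.225,-.14,.185,.205,rr=(.00,.0085))
    circ('lowtip',.48,.57,-.225,-.14,.066,.082,rr=(.00,.0085))
    p=sel(.48,.57,-.225,-.14,.171,.183); print('upcyl',len(p), p[:,:2].mean(0) if len(p) else '')
E
```

```text
top door 458 z 0.1999 rect [466.4 180.3] [ 18.2 111.4] 1.8
top cup 7520 z 0.2002 rect [ 470.1 -327.6] [199.4 173.5] 6.5
top upring 116 [0.4705 0.091 ] z 0.1636 zrange 0.159 0.169 rms 0.0001
top lowring 92 [0.4727 0.0891] z 0.0437 zrange 0.04 0.049 rms 0.011
top upshoulder 231 [ 0.5297 -0.1972] z 0.1655 zrange 0.161 0.169 rms 0.0033
top lowshoulder 138 [ 0.5298 -0.1963] z 0.0451 zrange 0.041 0.049 rms 0.0031
top uptip 61 [ 0.5291 -0.191 ] z 0.1922 zrange 0.185 0.201 rms 0.0005
top lowtip 34 [ 0.5271 -0.1905] z 0.0715 zrange 0.066 0.081 rms 0.0004
upcyl 18 [ 0.5226241  -0.18778775]
side door 999 z 0.1994 rect [462.9 181.8] [ 18.6 109.2] 2.4
side cup 4088 z 0.1995 rect [ 465.8 -327.4] [200.1 176.4] 6.3
side upring 194 [0.4665 0.0928] z 0.1633 zrange 0.159 0.166 rms 0.0001
side lowring 143 [0.4782 0.0827] z 0.0433 zrange 0.039 0.049 rms 0.0155
side upshoulder 147 [ 0.5245 -0.1912] z 0.1641 zrange 0.161 0.169 rms 0.0025
side lowshoulder 145 [ 0.5245 -0.1909] z 0.045 zrange 0.041 0.049 rms 0.0023
side uptip 60 [ 0.525  -0.1871] z 0.1901 zrange 0.185 0.2 rms 0.0001
side lowtip 51 [ 0.5238 -0.1885] z 0.071 zrange 0.066 0.08 rms 0.0002
upcyl 61 [ 0.52309842 -0.18200913]
```

Depth fits agree with the given sizes: door top 0.200, ring top 0.164, shoulders 0.045 and 0.165. The two cameras differ by a constant 4 mm in x, so I'll use relative measurements.

```bash
cat >> h.py <<'E'
def need(pos,yaw,dz=1):
    """tool-axis shift (cm) in the CURRENT frame & turn so that tool y is down and tool z lies at yaw(deg)"""
    s=monitor.state(); C=R.from_rotvec(s['orientation']).as_matrix()
    z=np.array([np.cos(np.radians(yaw)),np.sin(np.radians(yaw)),0]); y=np.array([0,0,-1.])
    best=None
    for sg in (1,-1):
        G=np.c_[np.cross(y,sg*z),y,sg*z]; t=R.from_matrix(C.T@G).as_rotvec()
        if best is None or np.linalg.norm(t)<np.linalg.norm(best[0]): best=(t,G)
    d=np.array(pos)-s['position']
    print('t',round(float(s['clock']),2),'pos',s['position'].round(4),'F',s['contact_force'].round(1),'w',round(float(s['gripper_width']),4))
    print('C\n',C.round(3)); print('turn',best[0].round(4)); print('shift cur',(C.T@d*100).round(2),'shift after turn',(best[1].T@d*100).round(2))
E
python3 -c "
from h import *
need([.465,.166,.25],2.1)"
```

```text
t 0.1 pos [0.2172 0.6387 0.2307] F [ 0.1 -1.   0.2] w 0.0855
C
 [[ 0.947 -0.     0.322]
 [-0.322 -0.001  0.947]
 [ 0.    -1.    -0.001]]
turn [1.0000e-03 1.2063e+00 8.0000e-04]
shift cur [ 38.68  -1.89 -36.77] shift after turn [48.14 -1.93 23.03]
```

```bash
python3 -m jog '[0,-0.3,0,0,0.15,0,1, 0,-0.3,0,0,0.15,0,1, 0,-0.3,0,0,0.15,0,1, 0,-0.3,0,0,0.15,0,1, 0,-0.3,0,0,0.15,0,1, 0,-0.3,0,0,0.15,0,1, 0,-0.3,0,0,0.15,0,1, 0,0,0,0,0.15,0,1, 0,0,0,0,0.01,0,1]'; python3 -c "
from h import *
need([.465,.166,.26],2.1)"
```

```text
clock: 1.0
position: [0.2167, 0.6367, 0.2486]
orientation: [-1.227, 1.19, -1.196]
contact_force: [0.1, 0.7, -0.1]
gripper_width: 0.0855
t 1.0 pos [0.2167 0.6367 0.2486] F [ 0.1  0.7 -0.1] w 0.0855
C
 [[ 0.024 -0.002  1.   ]
 [-1.    -0.008  0.024]
 [ 0.008 -1.    -0.002]]
turn [ 0.0022 -0.013   0.0077]
shift cur [47.65 -0.82 23.7 ] shift after turn [47.95 -1.14 23.08]
```

```bash
python3 -m jog '[4,-0.15,1.93,0,-0.013,0.008,1, 4,-0.15,1.93,0,0,0,1, 4,-0.15,1.93,0,0,0,1, 4,-0.15,1.93,0,0,0,1, 4,-0.15,1.93,0,0,0,1, 4,-0.15,1.93,0,0,0,1, 4,-0.1,1.93,0,0,0,1, 4,-0.1,1.93,0,0,0,1, 4,-0.1,1.93,0,0,0,1, 4,-0.1,1.93,0,0,0,1, 4,-0.1,1.93,0,0,0,1, 4,-0.1,1.93,0,0,0,1]'; python3 -c "
from h import *
need([.465,.166,.23],2.1)"
```

```text
clock: 2.2
position: [0.4818, 0.1589, 0.2616]
orientation: [-1.259, 1.133, -1.131]
contact_force: [1.9, 0.2, -0.0]
gripper_width: 0.0854
t 2.2 pos [0.4818 0.1589 0.2616] F [ 1.9  0.2 -0. ] w 0.0854
C
 [[ 0.104 -0.002  0.995]
 [-0.995 -0.001  0.104]
 [ 0.001 -1.    -0.002]]
turn [0.0022 0.0678 0.0007]
shift cur [-0.88  3.16 -1.59] shift after turn [-0.77  3.16 -1.66]
```

```bash
python3 -m jog '[-0.8,1.5,-1.6,0,0.068,0,1, 0,0.5,0,0,0,0,1, 0,0,0,0,0,0,1]'
python3 - <<'E'
from h import *
need([.465,.166,.162],2.1)
im,d=grab('wrist');cv2.imwrite('pics/w1.png',im)
E
```

```text
clock: 2.5
position: [0.4679, 0.1582, 0.2416]
orientation: [-1.228, 1.18, -1.182]
contact_force: [-0.3, 0.7, 0.6]
gripper_width: 0.0855
t 2.5 pos [0.4679 0.1582 0.2416] F [-0.3  0.7  0.6] w 0.0855
C
 [[ 0.038 -0.     0.999]
 [-0.999 -0.002  0.038]
 [ 0.002 -1.    -0.   ]]
turn [0.0001 0.0016 0.0017]
shift cur [-0.81  7.96 -0.26] shift after turn [-0.79  7.96 -0.26]
```

View pics/w1.png

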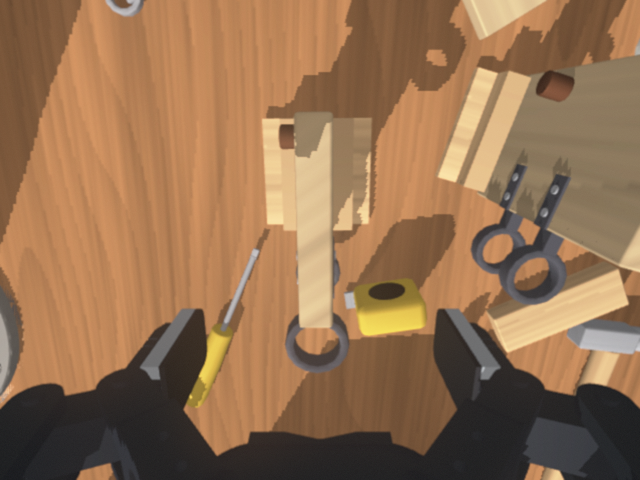

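The wrist view shows the door's top edge from (315,112) to (315,325), between the fingers at (170,345) and (470,345), with the upper ring at (318,342). The edge looks centred. I'll check its position numerically from this view.

```bash
timeout 60 python3 - <<'E'
from h import *
f=load('wrist');P=cloud(f);u=np.mgrid[0:480,0:640][1]
m=(f['d']>0)&(abs(P[...,2]-.2)<.006)&(u>280)&(u<350)&(P[...,0]<.53)&(P[...,1]>.1)
p=P[m];rc=cv2.minAreaRect((p[:,:2]*1000).astype(np.float32));print(len(p),rc,p[:,2].mean())
need([rc[0][0]/1000,.166,.162],2.1)
E
```

```text
7892 ((464.563720703125, 182.14984130859375), (17.957637786865234, 109.78826141357422), 2.727809190750122) 0.19990952248871496
t 2.55 pos [0.4677 0.1585 0.2418] F [-0.2  0.5 -0.1] w 0.0857
C
 [[ 0.038 -0.     0.999]
 [-0.999 -0.002  0.038]
 [ 0.002 -1.    -0.   ]]
turn [0.0003 0.0016 0.0017]
shift cur [-0.77  7.97 -0.28] shift after turn [-0.76  7.98 -0.29]
```

```bash
python3 -m jog '[-0.8,1.5,-0.28,0,0,0,1, 0,2,0,0,0,0,1, 0,2,0,0,0,0,1, 0,1.6,0,0,0,0,1, 0,0.8,0,0,0,0,1, 0,0,0,0,0,0,1]'; python3 -c "
from h import *
need([.465,.167,.162],2.4)"
```

```text
clock: 3.15
position: [0.4658, 0.1711, 0.1624]
orientation: [-1.233, 1.165, -1.168]
contact_force: [-0.3, -0.6, -0.2]
gripper_width: 0.0853
t 3.15 pos [0.4658 0.1711 0.1624] F [-0.3 -0.6 -0.2] w 0.0853
C
 [[ 0.057  0.003  0.998]
 [-0.998  0.001  0.057]
 [-0.    -1.     0.003]]
turn [-0.0027  0.0154 -0.0004]
shift cur [ 0.41  0.04 -0.11] shift after turn [ 0.41  0.04 -0.1 ]
```

```bash
python3 -m jog '[0.4,0,-0.1,0,0.015,0,1, 0,0,0,0,0,0,-1, 0,0,0,0,0,0,-1, 0,0,0,0,0,0,-1, 0,0,0,0,0,0,-1, 0,0,0,0,0,0,-1, 0,0,0,0,0,0,-1, 0,0,0,0,0,0,-1, 0,0,0,0,0,0,-1]'; python3 -c "
from h import *
need([.465,.167,.162],2.4)"
```

```text
clock: 4.05
position: [0.4662, 0.1677, 0.1653]
orientation: [-1.223, 1.175, -1.178]
contact_force: [0.4, 0.2, 0.5]
gripper_width: 0.0173
t 4.05 pos [0.4662 0.1677 0.1653] F [0.4 0.2 0.5] w 0.0173
C
 [[ 0.043  0.005  0.999]
 [-0.999  0.003  0.043]
 [-0.003 -1.     0.005]]
turn [-0.0054  0.0012 -0.0029]
shift cur [ 0.06  0.33 -0.12] shift after turn [ 0.06  0.33 -0.12]
```

```bash
python3 -m jog '[0,-0.5,0,0,0,0,-1, 0,-1,0,0,0,0,-1, 0,-1,0,0,0,0,-1, 0,-1.2,0,0,0,0,-1, 0,-1.2,0,0,0,0,-1, 0,-1.2,0,0,0,0,-1, 0,-1.2,0,0,0,0,-1, 0,-0.9,0,0,0,0,-1, 0,0,0,0,0,0,-1, 0,0,0,0,0,0,-1]'
cat > meas.py <<'E'
from h import *
from scipy.optimize import least_squares
# measure held door (top edge + upper ring) in fixed views, near TCP
s=monitor.state();c=s['position']
for n in ['top','side']:
    im,d=grab(n);f=load(n);P=cloud(f)
    g=im.astype(int); sat=g.max(2)-g.min(2)
    q=P-c; D=R.from_rotvec(s['orientation']).as_matrix(); q=q@D  # tool: x to knuckles, y down, z normal
    near=(f['d']>0)&(abs(q[...,2])<.06)&(abs(q[...,0])<.16)
    # door faces: wood coloured
    w=near&(sat>35)&(q[...,1]>-.06)&(q[...,1]<.16)&(abs(q[...,2])<.03)
    for k in [w&(abs(q[...,2])<.0125)&(q[...,1]<-.02)]:
        p=P[k]; 
        if len(p)>20: print(n,'topedge n',len(p),'z',np.median(p[:,2]).round(4),'q range x',np.percentile(q[k][:,0],[1,99]).round(4))
    rg=near&(sat<30)&(q[...,0]>.045)
    for nm,off in (('up',0.),('low',.12)):
        zt=c[2]+.164-.1653-off   # expected ring top
        k=rg&(abs(P[...,2]-zt)<.005); p=P[k]
        if len(p)<8: print(n,nm,len(p));continue
        r_=lambda a:np.hypot(p[:,0]-a[0],p[:,1]-a[1])
        h=lambda a:np.maximum(0,r_(a)-.021)+np.maximum(0,.015-r_(a))
        o=least_squares(h,p[:,:2].mean(0),loss='soft_l1',f_scale=.001,x_scale=.001,diff_step=1e-4)
        print(n,nm,len(p),o.x.round(4),'z',np.median(p[:,2]).round(4),'exp',zt.round(4),'rms',np.sqrt((o.fun**2).mean()).round(4))
    cv2.imwrite(f'pics/m_{n}_{s["clock"]:.1f}.png',im)
E
timeout 60 python3 meas.py; python3 -c "
from h import *
need([.465,.167,.245],2.4)"; ls pics
```

```text
clock: 5.05
position: [0.4656, 0.1673, 0.2557]
orientation: [-1.222, 1.175, -1.177]
contact_force: [0.4, -0.3, -4.5]
gripper_width: 0.0169
top topedge n 82 z 0.2891 q range x [0.0258 0.0425]
top up 186 [0.4705 0.0931] z 0.2542 exp 0.2544 rms 0.0016
top low 117 [0.4707 0.0942] z 0.1345 exp 0.1344 rms 0.002
side topedge n 1083 z 0.29 q range x [-0.0691  0.0242]
side up 56 [0.4671 0.093 ] z 0.2537 exp 0.2544 rms 0.0
side low 111 [0.4672 0.092 ] z 0.1335 exp 0.1344 rms 0.0001
t 5.15 pos [0.4656 0.1672 0.2554] F [-1.2 -0.3 -4.7] w 0.0174
C
 [[ 0.043  0.006  0.999]
 [-0.999  0.004  0.043]
 [-0.003 -1.     0.006]]
turn [-0.0059  0.0008 -0.0035]
shift cur [ 0.02  1.04 -0.06] shift after turn [ 0.01  1.04 -0.06]
crop1.png
m_side_5.0.png
m_top_5.0.png
side0.png
top0.png
w1.png
```

The door is held upright: both rings line up and the hanging load is about 4.5 N. Next I'll turn it 4° and travel to a standoff 60 mm in front of the pins.

```bash
python3 -m jog '[1,0.2,0,0,-0.035,-0.003,-1, 2,0.2,0.5,0,-0.035,-0.003,-1]'; python3 -c "
from h import *
need([.5118,-.055,.245],6.4)"
```

```text
clock: 5.35
position: [0.4717, 0.1391, 0.2503]
orientation: [-1.262, 1.117, -1.127]
contact_force: [0.7, -0.9, -5.0]
gripper_width: 0.0173
t 5.35 pos [0.4717 0.1391 0.2503] F [ 0.7 -0.9 -5. ] w 0.0173
C
 [[ 0.117  0.005  0.993]
 [-0.993 -0.003  0.117]
 [ 0.004 -1.     0.004]]
turn [-0.0045  0.0061  0.0035]
shift cur [19.74  0.61  1.7 ] shift after turn [19.74  0.53  1.82]
```

```bash
python3 -m jog '[2.5,0.05,0.22,0,0.006,0,-1, 2.5,0.05,0.22,0,0,0,-1, 2.5,0.05,0.22,0,0,0,-1, 2.5,0.05,0.22,0,0,0,-1, 2.5,0.05,0.22,0,0,0,-1, 2.5,0.05,0.22,0,0,0,-1, 2.5,0.05,0.22,0,0,0,-1, 2,0.05,0.22,0,0,0,-1, 0,0,0,0,0,0,-1, 0,0,0,0,0,0,-1]'; timeout 60 python3 meas.py; python3 -c "
from h import *
need([.5118,-.055,.245],6.4)"
```

```text
clock: 6.35
position: [0.5099, -0.063, 0.2416]
orientation: [-1.269, 1.125, -1.131]
contact_force: [0.2, 0.2, -3.7]
gripper_width: 0.0174
top up 83 [ 0.5202 -0.1381] z 0.2414 exp 0.2403 rms 0.0
top low 34 [ 0.5201 -0.1408] z 0.1214 exp 0.1203 rms 0.0
side topedge n 541 z 0.2753 q range x [-0.0694  0.038 ]
side up 10 [ 0.5175 -0.141 ] z 0.2404 exp 0.2403 rms 0.0
side low 74 [ 0.5157 -0.1389] z 0.1205 exp 0.1203 rms 0.0001
t 6.45 pos [ 0.51   -0.0625  0.2418] F [-0.7 -0.3 -4.5] w 0.0172
C
 [[ 0.112 -0.003  0.994]
 [-0.994 -0.009  0.112]
 [ 0.009 -1.    -0.004]]
turn [0.0043 0.0007 0.0086]
shift cur [-0.72 -0.33  0.27] shift after turn [-0.72 -0.32  0.27]
```

```bash
python3 -m jog '[1.5,0,0.1,0.004,0,0.008,-1, 1.5,0,0.1,0,0,0,-1, 1.2,0,0.06,0,0,0,-1, 0.6,0,0,0,0,0,-1, 0,0,0,0,0,0,-1, 0,0,0,0,0,0,-1]'; timeout 60 python3 meas.py
python3 - <<'E'
from h import *
need([.5185,-.1148,.241],6.4)
im=load('top')['im'][150:280,360:500];im2=load('side')['im'][50:220,215:365]
grab('wrist');w=load('wrist')['im']
o=np.zeros((600,800,3),np.uint8)
o[:371,:400]=cv2.resize(im,(400,371),interpolation=cv2.INTER_CUBIC)
o[:453,400:]=cv2.resize(im2,(400,453),interpolation=cv2.INTER_CUBIC)
o[375:600,:300]=cv2.resize(w,(300,225),interpolation=cv2.INTER_AREA)
cv2.imwrite('pics/hover.png',o)
E
```

```text
clock: 7.05
position: [0.5182, -0.1053, 0.2412]
orientation: [-1.264, 1.121, -1.118]
contact_force: [-0.1, 0.9, -3.6]
gripper_width: 0.0175
top up 32 [ 0.5297 -0.1815] z 0.2403 exp 0.2399 rms 0.0
top low 0
side topedge n 484 z 0.275 q range x [-0.0705  0.0378]
side up 6
side low 85 [ 0.502  -0.2022] z 0.1194 exp 0.1199 rms 0.0275
t 7.15 pos [ 0.5182 -0.1053  0.2412] F [-0.6 -0.  -3.9] w 0.0172
C
 [[ 0.121 -0.001  0.993]
 [-0.993  0.001  0.121]
 [-0.002 -1.    -0.001]]
turn [ 0.0012  0.0093 -0.0016]
shift cur [ 0.95  0.02 -0.09] shift after turn [ 0.95  0.02 -0.08]
```

View pics/hover.png

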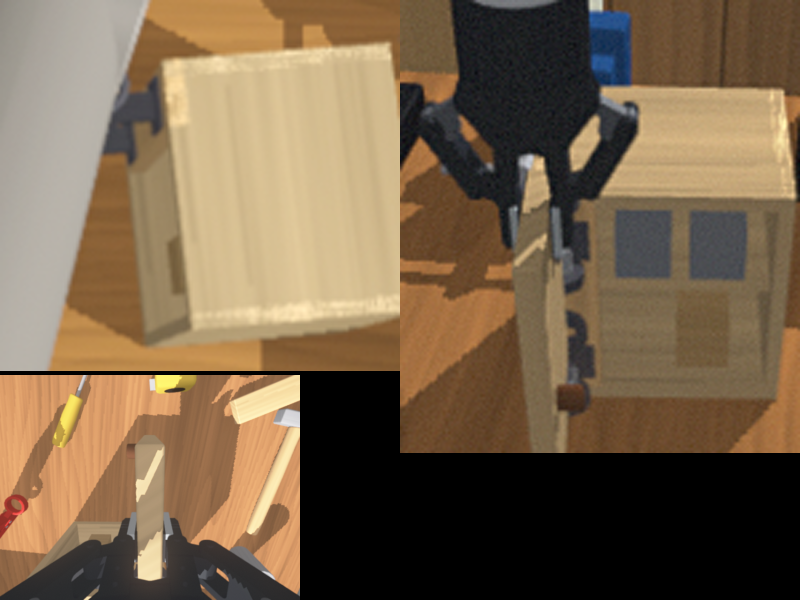

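Hover picture: the door hangs upright at side-crop (540,300) with its knob at (572,397), in front of the pin brackets at (580,240) and (580,350). The top camera is blocked by the arm, so I rely on the relative measurements and on force feedback.

```bash
python3 -m jog '[0.6,0,-0.05,0,0.009,0,-1, 0.35,0,0,0,0,0,-1, 0,0,0,0,0,0,-1, 0,0,0,0,0,0,-1]'; python3 -c "
from h import *
need([.5185,-.1148,.241],6.4)"
```

```text
clock: 7.6
position: [0.5189, -0.115, 0.2413]
orientation: [-1.26, 1.128, -1.125]
contact_force: [0.4, 0.3, -3.3]
gripper_width: 0.0172
t 7.6 pos [ 0.5189 -0.115   0.2413] F [ 0.4  0.3 -3.3] w 0.0172
C
 [[ 0.112 -0.001  0.994]
 [-0.994  0.002  0.112]
 [-0.002 -1.    -0.001]]
turn [ 0.001   0.0003 -0.0017]
shift cur [-0.03  0.03 -0.04] shift after turn [-0.03  0.03 -0.04]
```

```bash
python3 -m jog '[0,1,-0.03,0,0,0,-1, 0,1,0,0,0,0,-1, 0,0.8,0,0,0,0,-1, 0,0.4,0,0,0,0,-1, 0,0.4,0,0,0,0,-1, 0,0,0,0,0,0,-1]'; python3 -c "
from h import *
need([.5185,-.1148,.180],6.4)"
```

```text
clock: 8.2
position: [0.518, -0.1146, 0.201]
orientation: [-1.261, 1.129, -1.124]
contact_force: [0.7, -0.3, -4.6]
gripper_width: 0.0173
t 8.2 pos [ 0.518  -0.1146  0.201 ] F [ 0.7 -0.3 -4.6] w 0.0173
C
 [[ 0.112 -0.003  0.994]
 [-0.994  0.001  0.112]
 [-0.002 -1.    -0.003]]
turn [ 0.0027  0.0006 -0.0018]
shift cur [0.03 2.1  0.06] shift after turn [0.02 2.1  0.05]
```

```bash
python3 -m jog '[0,0.5,0.03,0,0,0,-1, 0,0.5,0,0,0,0,-1, 0,0.4,0,0,0,0,-1, 0,0,0,0,0,0,-1]'; python3 -m jog '[0,0.3,0,0,0,0,-1, 0,0.3,0,0,0,0,-1, 0,0,0,0,0,0,-1]'; python3 -c "
from h import *
need([.5185,-.1148,.180],6.4)"
```

```text
clock: 8.6
position: [0.5186, -0.1145, 0.1862]
orientation: [-1.261, 1.128, -1.124]
contact_force: [-0.3, 0.2, -3.6]
gripper_width: 0.0174
clock: 8.9
position: [0.519, -0.1146, 0.18]
orientation: [-1.26, 1.128, -1.124]
contact_force: [0.1, -0.2, -3.3]
gripper_width: 0.0172
t 8.9 pos [ 0.519  -0.1146  0.18  ] F [ 0.1 -0.2 -3.3] w 0.0172
C
 [[ 0.112 -0.001  0.994]
 [-0.994  0.001  0.112]
 [-0.002 -1.    -0.001]]
turn [ 0.0011  0.0008 -0.0016]
shift cur [ 0.01  0.   -0.05] shift after turn [ 0.01  0.   -0.05]
```

```bash
python3 -m jog '[0,0.12,0,0,0,0,-1, 0,0,0,0,0,0,-1]';  python3 -m jog '[0,0.12,0,0,0,0,-1, 0,0,0,0,0,0,-1]'; timeout 60 python3 meas.py
```

```text
clock: 9.1
position: [0.5196, -0.1145, 0.1799]
orientation: [-1.259, 1.127, -1.124]
contact_force: [-0.6, -1.4, -2.4]
gripper_width: 0.0173
clock: 9.3
position: [0.5202, -0.1144, 0.1799]
orientation: [-1.257, 1.127, -1.124]
contact_force: [-0.9, -1.4, -1.3]
gripper_width: 0.0173
top topedge n 151 z 0.2014 q range x [0.1205 0.1591]
top up 85 [ 0.5259 -0.2187] z 0.179 exp 0.1786 rms 0.0038
top low 37 [ 0.5171 -0.2211] z 0.058 exp 0.0586 rms 0.0016
side topedge n 435 z 0.2139 q range x [-0.0694  0.0361]
side up 19 [ 0.5271 -0.2132] z 0.1771 exp 0.1786 rms 0.0082
side low 72 [ 0.5257 -0.1966] z 0.058 exp 0.0586 rms 0.0078
```

```bash
python3 -m jog '[0,0.25,-0.12,0,0,0,-1, 0,0.25,0,0,0,0,-1]'
python3 - <<'E'
from h import *
need([.5185,-.1148,.180],6.4)
grab('side');im=load('side')['im'][90:220,230:350]
cv2.imwrite('pics/seat.png',cv2.resize(im,None,fx=4.6,fy=4.6,interpolation=cv2.INTER_CUBIC))
E
```

```text
clock: 9.6
position: [0.5216, -0.1132, 0.1778]
orientation: [-1.251, 1.124, -1.124]
contact_force: [-13.7, 10.9, 52.0]
gripper_width: 0.0176
t 9.6 pos [ 0.5216 -0.1132  0.1778] F [-13.7  10.9  52. ] w 0.0176
C
 [[ 0.113  0.006  0.994]
 [-0.994  0.007  0.113]
 [-0.006 -1.     0.007]]
turn [-0.0067  0.0012 -0.0059]
shift cur [ 0.12 -0.23 -0.32] shift after turn [ 0.12 -0.22 -0.32]
```

View pics/seat.png

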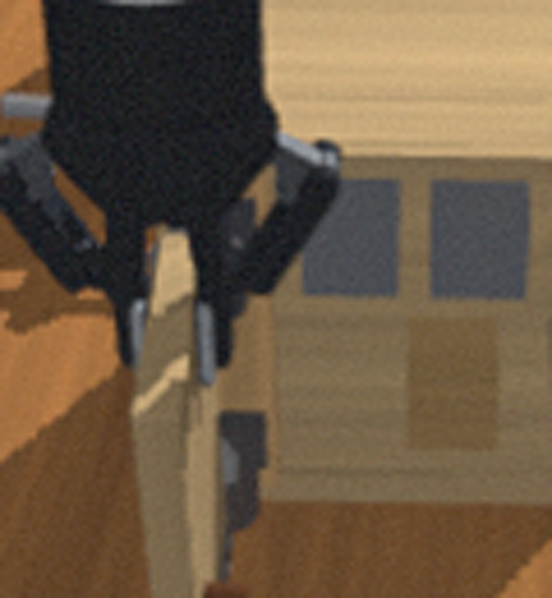

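Load path confirmed: contact stopped at TCP z 0.180, where a fully seated ring predicts 0.1803, and pressing gave 52 N. The crop is inconclusive about the rings because the leaf hides them. I'll relieve the pressure, then release.

```bash
python3 -m jog '[0.1,-0.2,-0.3,-0.006,0,-0.006,-1, 0,0,0,0,0,0,-1]'; python3 -c "
from h import *
need([.5185,-.1148,.180],6.4)"
```

```text
clock: 9.85
position: [0.5191, -0.1143, 0.1798]
orientation: [-1.26, 1.124, -1.126]
contact_force: [-0.4, -0.3, -4.2]
gripper_width: 0.0174
t 9.85 pos [ 0.5191 -0.1143  0.1798] F [-0.4 -0.3 -4.2] w 0.0174
C
 [[ 0.113  0.002  0.994]
 [-0.994 -0.     0.113]
 [ 0.    -1.     0.002]]
turn [-0.0016  0.0019  0.0003]
shift cur [ 0.04 -0.02 -0.07] shift after turn [ 0.04 -0.02 -0.07]
```

```bash
python3 -m jog '[0,0.08,0,0,0,0,-1, 0,0,0,0,0,0,-0.5, 0,0,0,0,0,0,-0.3, 0,0,0,0,0,0,-0.1, 0,0,0,0,0,0,0, 0,0,0,0,0,0,0, 0,0,0,0,0,0,0]'; timeout 60 python3 meas.py
```

```text
clock: 10.55
position: [0.5193, -0.1145, 0.1785]
orientation: [-1.26, 1.124, -1.127]
contact_force: [0.1, -0.1, -0.3]
gripper_width: 0.0426
top topedge n 170 z 0.2008 q range x [0.1202 0.1592]
top up 62 [ 0.5253 -0.2153] z 0.1788 exp 0.1772 rms 0.0041
top low 32 [ 0.5157 -0.2211] z 0.06 exp 0.0572 rms 0.003
side topedge n 486 z 0.208 q range x [-0.0756  0.0304]
side up 55 [ 0.5301 -0.1762] z 0.178 exp 0.1772 rms 0.0014
side low 91 [ 0.5244 -0.1991] z 0.0583 exp 0.0572 rms 0.0076
```

```bash
python3 -m jog '[0,-0.5,0,0,0,0,0, 0,-1,0,0,0,0,0, 0,-2,0,0,0,0,0, 0,-3,0,0,0,0,0, 0,-3,0,0,0,0,0, -3,-2,0,0,0,0,0, -4,-1,-2,0,0,0,0, -4,0,-3,0,0,0,0, -4,0,-3,0,0,0,0, -4,0,-3,0,0,0,0, -4,0,-3,0,0,0,0, 0,0,0,0,0,0,0]'; timeout 60 python3 - <<'E'
from h import *
print(monitor.state()['contact_force'].round(1))
o=np.zeros((520,800,3),np.uint8)
for i,(n,a) in enumerate((('top',(150,280,340,480)),('side',(60,240,215,385)))):
    grab(n);f=load(n);P=cloud(f);ok=f['d']>0
    im=f['im'][a[0]:a[1],a[2]:a[3]];k=400/im.shape[1];im=cv2.resize(im,None,fx=k,fy=k,interpolation=cv2.INTER_CUBIC);o[:im.shape[0],400*i:400*i+400]=im
    m=ok&(abs(P[...,2]-.212)<.008)&(abs(P[...,0]-.515)<.06)&(P[...,1]>-.19)&(P[...,1]<.0)
    p=P[m];print(n,len(p),np.percentile(p[:,2],[5,50,95]).round(4),cv2.minAreaRect((p[:,:2]*1000).astype(np.float32)))
    for zt in (.179,.059):
        m=ok&(abs(P[...,2]-zt)<.005)&(abs(P[...,0]-.527)<.035)&(abs(P[...,1]+.1885)<.04);print(zt,m.sum(),np.median(P[m],0).round(4))
cv2.imwrite('pics/final.png',o)
E
```

```text
clock: 11.85
position: [0.3519, 0.1, 0.3156]
orientation: [-1.25, 1.121, -1.138]
contact_force: [0.7, -0.3, -0.1]
gripper_width: 0.0427
[ 0.7 -0.3 -0.1]
top 445 [0.205  0.2092 0.2139] ((519.5897827148438, -95.47503662109375), (18.73359489440918, 109.65901947021484), 6.595276355743408)
0.179 187 [ 0.526  -0.1809  0.1792]
0.059 116 [ 0.5227 -0.181   0.0598]
side 429 [0.205  0.2086 0.2121] ((515.5218505859375, -91.91016387939453), (18.180288314819336, 108.84751892089844), 6.201205730438232)
0.179 97 [ 0.515  -0.1833  0.1787]
0.059 74 [ 0.5124 -0.1897  0.0598]
```

View pics/final.png

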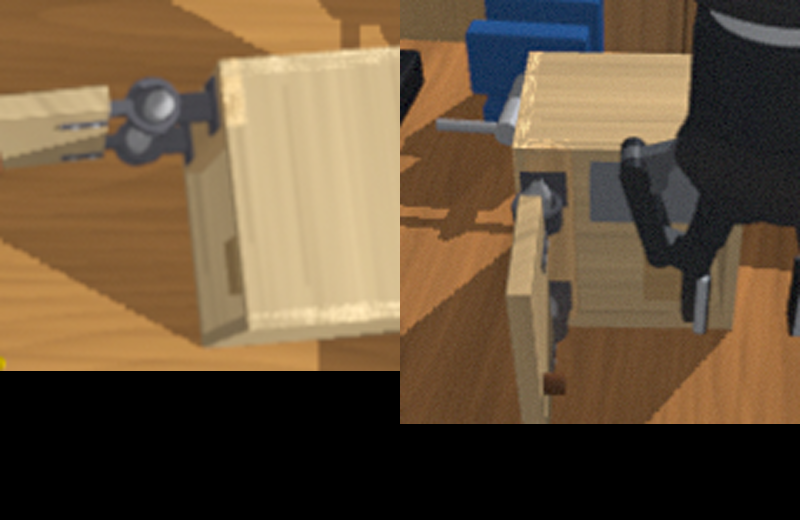

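Final view: the rings sit around the pin tips in the top crop at (152,103) and (135,135). The door stands out from the open front at about 6.5°, parallel to the cupboard's axis, and the gripper is clear. Ring tops measure 0.179 and 0.060, against an expected 0.179 and 0.059. The free edge sags a little; I'll check that it has settled.

```bash
python3 -m jog '[-2,-2,-2,0,0,0,0, 0,0,0,0,0,0,0, 0,0,0,0,0,0,0, 0,0,0,0,0,0,0, 0,0,0,0,0,0,0, 0,0,0,0,0,0,0, 0,0,0,0,0,0,0, 0,0,0,0,0,0,0, 0,0,0,0,0,0,0, 0,0,0,0,0,0,0]'; timeout 60 python3 - <<'E'
from h import *
grab('top');f=load('top');P=cloud(f);ok=f['d']>0
m=ok&(abs(P[...,2]-.211)<.011)&(abs(P[...,0]-.515)<.06)&(P[...,1]>-.152)&(P[...,1]<.0)
p=P[m];k=np.polyfit(p[:,1],p[:,2],1);print(cv2.minAreaRect((p[:,:2]*1000).astype(np.float32)),'sag deg',np.degrees(np.arctan(k[0])))
for zt in (.179,.059):
    m=ok&(abs(P[...,2]-zt)<.006)&(abs(P[...,0]-.527)<.035)&(abs(P[...,1]+.1885)<.022);print(zt,m.sum(),np.percentile(P[m][:,2],[10,50,90]).round(4))
E
```

```text
clock: 12.95
position: [0.336, 0.1107, 0.3361]
orientation: [-1.244, 1.132, -1.15]
contact_force: [-0.3, -1.2, -0.3]
gripper_width: 0.0426
((519.4853515625, -95.43897247314453), (19.333820343017578, 109.21882629394531), 6.378884315490723) sag deg -4.045882854438437
0.179 165 [0.1754 0.1798 0.1834]
0.059 99 [0.0551 0.0596 0.063 ]
```

```bash
python3 -c "
from h import *
print(r.sign_off())"
```

```text
the job is handed in; nothing more can be done
None
```

The near-robot door, whose knuckles are 120 mm apart, is hanging on both hinge pins with the gripper clear. I handed the job in at about 13 s of the 42 s allowed.

I pinched the door by its top edge, lifted it out of its stand and turned it 4° to match the cupboard. Then I brought it in with the knuckles about 62 mm above their shoulders, lowered it until it seated, and released it.

**Last checks**
- **Seating:** The ring tops measured 0.180 and 0.060 m (0.179 and 0.059 expected), so both are down on their shoulders. In the final picture both rings encircle their pins.
- **Direction:** The door stands at 6.4°, parallel to the cupboard's axes, which means it is open at 90°.
- **At rest:** Its position was unchanged about 1 s later, with no load on the gripper.

**Not perfect**
- **Sag:** The free edge sags about 4°. That fits the 10 mm of play between the 30 mm holes and 20 mm pins.
- **Seating force:** Pressing the door down to seat it briefly put 52 N on the wrist (limit 120 N), passed through the held door. I relieved it before letting go.
- **Camera disagreement:** The two fixed cameras differed by a constant 4 mm or so in x, so I aligned using relative measurements.
- **Blocked view:** At the hover over the pins the arm hid the top view. The last approach relied on those measurements and the force readings.

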